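# Roll a battery cell onto the test line and close the contact slide

### The arm

A 6-joint arm with a two-finger parallel gripper is mounted at the origin on a cart in front of the work surface, level with it; the furniture and walls round the work are solid. World frame = base frame: x ahead of the robot, y to its left, z up, the work surface at z = 0. Lengths are in m, angles in rad, forces in N, time in s.
With the tool pointing down it reaches from about 0.3 to 0.775 m from the base axis. Payload 14.6 kg.
Tool frame: the origin (TCP) lies on the centre line of the jaws, within the pads' length; the fingertips stand 19 mm ahead of it and the grasp point (between the pads) is the TCP (ctrl.tip_reach is the distance from the TCP to the fingertips, in m); x points along the fingers, y is the direction in which the jaws open and shut, and the axes are right-handed (so a half turn about x gives the same grasp; the last joint's range is limited). The gripper opens to 94 mm and grips with 3 to 60 N. Pads are 16 mm wide; open, the fingers measure 119 mm over their backs; the gripper's body (75 mm by 177 mm) begins 78 mm behind the grasp point.
Start: joints at [-1.243, 0.3, 1.521, -0, 1.321, -0.067], TCP at [0.212, -0.508, 0.224] pointing down, gripper open.
Joint ranges: [-3.03, 3.03], [-0.79, 2.21], [0.23, 2.52], [-1.04, 4.18], [0, 3.07], [-2.55, 2.55]. Speed limits (rad/s): [2.22, 2.22, 2.57, 3.14, 3.14, 3.14].

### API

Orientations are given as [roll, pitch, yaw] about the fixed x, y, z axes, in that order (R = Rz(yaw) Ry(pitch) Rx(roll)).
In Python, from station import ctrl, optics, models gives the robot as it stands. The module is installed in compiled form; this text tells all that it offers.
- The arm moves only by the tool arm_command, never from a script. Its argument "deltas" is a list of rows, each an object with "translation": the shift along the tool's x, y, z in units of 25 mm (1.0 is 25 mm), a list of three; "turn": the turn, a rotation vector about the tool's x, y, z in units of 5 degrees (1.0 is 5 degrees), a list of three. In form: [{"translation": [x, y, z], "turn": [rx, ry, rz]}, ...]. A call has 1 to 12 rows; each row is the pose to reach, as a shift and turn from the pose commanded when the call began, along the tool's axes at that moment; what a row does not reach only later rows make up. A row lasts 1/12 s, in which the tool goes at most 41.7 mm and 7.16 degrees, less where a joint would pass 70% of its speed; a pose out of reach is approached as far as the arm can. A call with a gripper value outside its range is refused whole. "gripper" is the finger opening in mm, from 0 to 94, set as the call begins (left out, the last holds). The fingers move at their own pace and stop on an object; "force" is the grip in N (left out, the last holds). Time passes only in rows, so rows that repeat a pose let the fingers close. It gives the time, the measured TCP pose, the force and the opening at its end, in the units of the state.
- ctrl.get_obs(): the state, without advancing time (a new reading comes with each control period).
- optics.camera(name): name is "scene" or "top" or "wrist"; returns the picture (400x640x3 uint8, red, green, blue); there is no depth.
- optics.get_calibration(name): a dict with "K" (3x3 intrinsics, pixels), "origin" and "orientation" of the camera in the world. Camera axes: x right, y down, z forward; pixel columns grow to the right and rows downward; lengths in m; the calibration is good to about 2 mm. A picture is of the moment at which its call begins: read the wrist's pose just before it. get_calibration takes no time and is no camera call; for the wrist camera it gives the pose at the moment of the call.
- ctrl.hand_in(): hands the job in, once; it reports no verdict.
Trained networks look in the newest picture that a camera, given by its name, has taken for a name from the list of things; names that differ only in an ending like _2 or _b are one class to them, and where a whole thing is asked for, a point or a joint stands for the part that bears it (a point fixed in the world has none). Each returns a list of dicts, best first, with "score" (0 to 1); they miss things now and then, are a little off and sometimes report something else, mostly with a low value. They report only what shows in the picture. A call takes as long as a camera call. They do not tell look-alikes from the thing itself.
- models.look_for(target, camera): "box" ([left, top, right, bottom] in pixels, round what is visible of it).
- models.cut_out(target, camera): "pixels" (400x640 bool, what is visible of it) and "box" ([left, top, right, bottom] in pixels, round what is visible of it).
- models.mark_of(target, camera): "at" ([column, row] in pixels: a listed point, or the origin of a listed thing).
The state is a dict: "time_s": time; "qpos": joint angles; "joint_vel": joint speeds; "tau": joint torques, N m; "ee_pos": TCP position; "eef_rot": TCP orientation; "force": force on the tool from outside, world axes, zero at the start; "moment": the same for the moment, N m; "grip_width": finger opening in m.
Only numpy, scipy, OpenCV 4.12 (cv2) and the standard library are available. Lean on these libraries where they do the work, as an engineer would, in place of code of your own. Each camera call takes 0.05 s, during which the arm holds its last target.

### The job

Roll the purple battery cell that lies in the blue-grey lane of the test fixture along the lane until it rests on the yellow line, square between the two contacts; push its top with the fingertips so that it rolls, and do not drag it or pick it up. Then, with the cell at rest and let go, push the red plate of the contact slide fully home, away from the robot, so that the sprung probe presses on the end of the cell. Leave the spare cells, the cell pack, the marker and the tweezers where they are.

Things in the scene. Friction and masses are not known exactly. Their poses are not given: they have to be found in the camera images.
- cell_mid (a point): centre of the lying cell: purple cylinder, diameter 21.4 mm, length 70 mm, 69 g, across the lane, its z axis along its length (fixture's x). Free to roll along the lane; rolling friction stops it within a few mm when let go. Its x and y axes turn as it rolls (x points down at the start). Lying on the mat, its centre is 10.7 mm and its top 21.4 mm above the mat.
- cell: the same cell; origin at the centre of one of its end faces (35 mm from cell_mid along the cell's axis), z along its length.
- line_mid (a point): middle of the yellow line (3 mm wide) across the lane, on the mat's top, 12 mm above the bench. Axes: x along the line, away from the robot, from slide to fixed contact; y along the lane; z up. The flat lane is 73 mm wide and runs from y = -50 to 120 mm; the cell starts 45 to 90 mm from the line on the +y side. Aluminium rails and end lips round it stand 6 mm above the mat. Fixture fixed to the bench.
- contact_slide (a joint): travel of the contact slide along the fixture's +x, towards the lane: 0 = drawn back, 0.025 m = fully home at its stop; starts between 0 and 8 mm. About 5 N of friction, 9 N near the end with the probe on a cell; stays where it is left. Its probe pushes the cell on to the fixed contact.
- push_plate (a point): centre of the outer face (towards the robot, fixture's -x) of the slide's red upright push plate, 33 mm above the bench. The plate is 30 mm wide (y), 5 mm thick (x), 12 to 46 mm above the bench. Axes as line_mid. The base (10 mm high) and two guide bars (21 mm high, 17 to 26 mm to each side of the plate's middle) reach some 15 mm farther out than the plate drawn back.
- cell_a_mid (a point): centre of a spare purple cell standing upright on the bench (70 mm high, diameter 21.4 mm), not to be moved
- cell_b_mid (a point): centre of the other spare purple cell standing upright on the bench (70 mm high, diameter 21.4 mm), not to be moved
- pack: row of four purple cells, 71x86x21 mm, lying on the bench, origin at the centre of its underside, not to be moved
- marker: white marker with a black cap, 16x120x17 mm, lying on the bench, origin at its underside, not to be moved
- tweezers: dark tweezers, 16x124x8 mm, lying on the bench, origin at the underside, not to be moved
- probe: sprung copper probe (5 mm thick, gives up to 7 mm, 1.5 N at first, 5 N at most) at the front of the contact slide, pointing along the fixture's +x at the height of a lying cell's axis; its frame's origin is not at its tip. In the end it must press on the end face of the cell.
- fixed_contact (a point): middle of the copper face of the fixed contact, 36.5 mm from the lane's middle on the far (+x) side of the line; level with the rail. Its black post is 34 mm wide and stands 22 mm above the mat; 53 mm from the lane's middle, 32 and 52 mm towards +y, are two binding posts, tops 16 mm above the mat. Axes as line_mid.
Not all that is in view belongs to the job. Leave any brown or orange look-alike of the cell alone.

How it is judged:
By the outcome, as a careful person would: the job done as asked, in the order asked, and still so for the second after the job is handed in, with the robot touching nothing.
It also fails if it takes over 72 s, if anything falls off the work surface, if the arm or the gripper's body presses on something with over 40 N, if the wrist force passes 120 N, or if a joint passes its speed limit or range.

## Working session

There is one attempt and no reset: what is moved stays moved. The work goes in short steps, Python scripts to look and compute and a tool call to move; the robot and the scene stay as the last step left them, time stands still between calls to the robot, and variables do not carry over. Pictures are saved under pics/ and viewed, and the job is handed in when it is done.

Besides the shell and the picture viewer there is one more tool, called as name(argument=value, ...), one argument or row to a line, values as JSON. arm_command: Moves the arm, as the interface text tells. Its arguments: {"type":"object","properties":{"deltas":{"type":"array"},"gripper":{"type":"number"},"force":{"type":"number"}},"required":["deltas"]}

```bash
mkdir -p pics; python3 - <<'E'
from station import ctrl, optics, models
import cv2
o=ctrl.get_obs();print(o['time_s'],o['ee_pos'],o['eef_rot'],o['force'],o['grip_width'],ctrl.tip_reach)
for c in ['scene','top']:
    im=optics.camera(c);cv2.imwrite(f'pics/{c}0.png',im[:,:,::-1])
    k=optics.get_calibration(c);print(c,k)
    for t in ['cell_mid','line_mid','push_plate','fixed_contact','cell','probe']:
        r=models.mark_of(t,c);print(t,[(x['at'],round(x['score'],2)) for x in r][:4])
print(ctrl.get_obs()['time_s'])
E
```

```text
0.0 [ 0.21145438 -0.50746209  0.2238795 ] [-1.6289248   1.56962621  1.90746194] [ 0.48634824 -0.0812703   0.37389069] 0.09417311529155223 0.019
scene {'K': array([[408.32864253,   0.        , 315.53262868],
       [  0.        , 408.32864253, 201.89154066],
       [  0.        ,   0.        ,   1.        ]]), 'origin': array([-0.3084872 , -0.6595872 ,  0.70106283]), 'orientation': array([-2.11468061e+00, -1.21333645e-03, -8.83010536e-01])}
cell_mid [([327.6, 235.6], 0.5), ([315.6, 192.4], 0.46), ([375.5, 216.1], 0.46), ([272.7, 206.6], 0.43)]
line_mid [([327.1, 200.8], 0.88)]
push_plate [([301.7, 211.0], 0.54)]
fixed_contact [([335.8, 198.3], 0.78)]
cell [([317.3, 238.8], 0.68), ([304.5, 193.5], 0.55), ([264.0, 215.3], 0.53), ([388.8, 217.7], 0.52)]
probe [([301.9, 209.1], 0.73)]
top {'K': array([[373.42119181,   0.        , 322.37594466],
       [  0.        , 373.42119181, 200.08719887],
       [  0.        ,   0.        ,   1.        ]]), 'origin': array([ 0.40867182, -0.00154209,  1.19760497]), 'orientation': array([-3.03092459,  0.02251333, -1.57383087])}
cell_mid [([369.5, 171.9], 0.69), ([356.6, 228.6], 0.61), ([300.8, 179.7], 0.58), ([283.4, 230.5], 0.46)]
line_mid [([321.7, 184.4], 0.68), ([298.5, 179.1], 0.32)]
push_plate [([316.0, 215.2], 0.56)]
fixed_contact [([321.8, 171.1], 0.85)]
cell [([286.2, 238.8], 0.68), ([352.4, 239.0], 0.65), ([298.5, 189.0], 0.54), ([379.4, 170.2], 0.46)]
probe []
0.7
```

```bash
python3 - <<'E'
import cv2
a=cv2.imread('pics/top0.png')[120:300,220:440];cv2.imwrite('pics/top0c.png',cv2.resize(a,None,fx=3.3,fy=3.3,interpolation=cv2.INTER_CUBIC))
a=cv2.imread('pics/scene0.png')[150:290,220:430];cv2.imwrite('pics/scene0c.png',cv2.resize(a,None,fx=3.8,fy=3.8,interpolation=cv2.INTER_CUBIC))
E
```

```text
(no output)
```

View pics/top0.png

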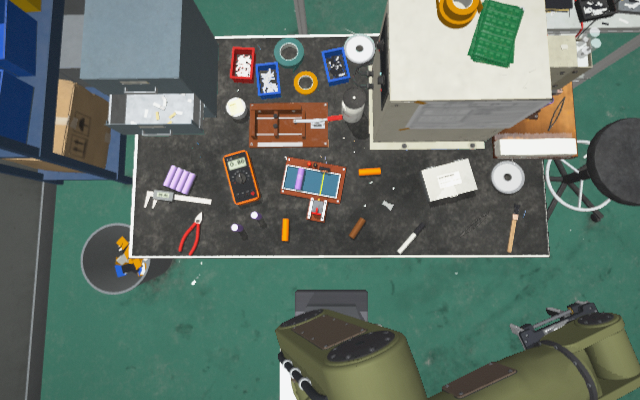

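```bash
sleep 1
```

```text
(no output)
```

View pics/top0c.png

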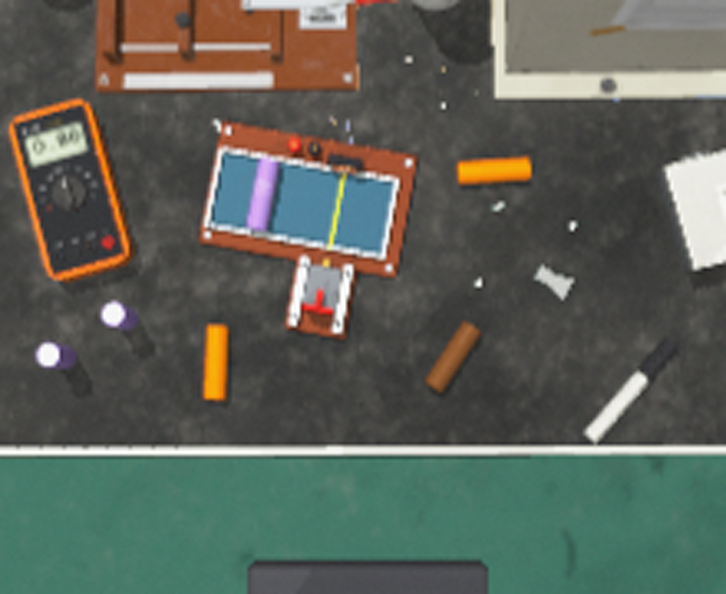

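View pics/scene0c.png

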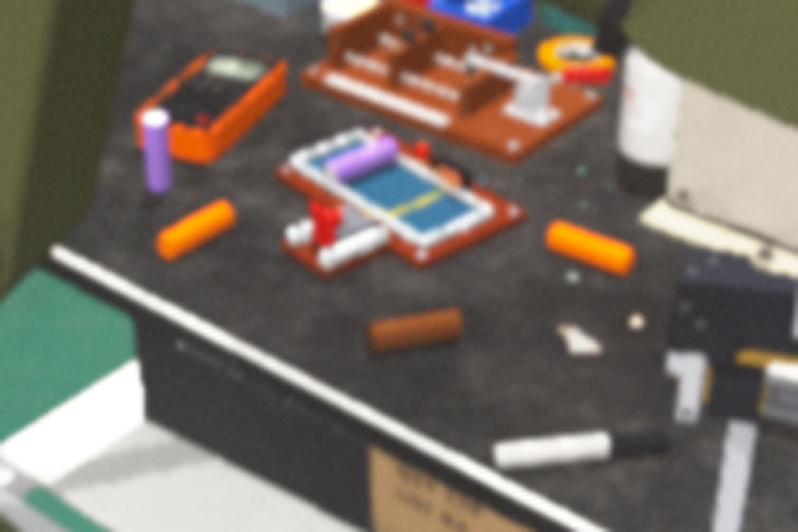

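The top picture shows the fixture at about (314,181). The purple cell is at (299,179), the yellow line at (322,184) and the red push plate at about (317,211). The spare cells are at (237,228) and (255,216), and orange and brown look-alikes lie around the fixture. Next I'll work out rough world positions and the move to a wrist-camera viewpoint.

```bash
cat > h.py <<'E'
from station import ctrl, optics, models
import numpy as np, cv2
from scipy.spatial.transform import Rotation as R
def rot(o): return R.from_euler('xyz',o)
def ray(cal,px,z):
    K=np.array(cal['K']);d=rot(cal['orientation']).apply(np.linalg.solve(K,[px[0],px[1],1.]))
    o=np.array(cal['origin']);return o+d*(z-o[2])/d[2]
def proj(cal,p):
    q=rot(cal['orientation']).inv().apply(np.atleast_2d(p)-np.array(cal['origin']));u=q@np.array(cal['K']).T;return u[:,:2]/u[:,2:]
def delta(pos,target_R,o=None,cmd=None):
    o=o or ctrl.get_obs();Rt=rot(o['eef_rot']);t=Rt.inv().apply(np.array(pos)-o['ee_pos'])/.025
    w=(Rt.inv()*target_R).as_rotvec();return np.round(t,3),np.round(np.degrees(w)/5,3)
def down(yaw_y): # tool x down, tool y at heading yaw_y
    y=np.array([np.cos(yaw_y),np.sin(yaw_y),0]);x=np.array([0,0,-1.]);z=np.cross(x,y)
    return R.from_matrix(np.c_[x,y,z])
E
python3 - <<'E'
from h import *
c=optics.get_calibration('top')
L=ray(c,(321.8,184.3),.012);print('line',L,'line far',ray(c,(324.5,172.7),.012),'near',ray(c,(320.5,194.3),.012))
print('cell',ray(c,(299.8,179.5),.033),'plate',ray(c,(317,212),.045),'fc',ray(c,(321.8,171.1),.025))
s=optics.get_calibration('scene')
print('line s',ray(s,(327.1,200.8),.012))
o=ctrl.get_obs();print(rot(o['eef_rot']).as_matrix().round(3))
w=optics.get_calibration('wrist');print(w);Rt=rot(o['eef_rot'])
print('cam in tool',Rt.inv().apply(w['origin']-o['ee_pos']),(Rt.inv()*rot(w['orientation'])).as_matrix().round(3))
E
```

```text
line [0.59153974 0.0264491  0.012     ] line far [0.62925604 0.01764137 0.012     ] near [0.55920576 0.03070449 0.012     ]
cell [0.60409853 0.09550208 0.033     ] plate [0.49984052 0.04078525 0.045     ] fc [0.63207369 0.02602034 0.025     ]
line s [0.60191343 0.03829196 0.012     ]
[[-0.     0.385 -0.923]
 [-0.    -0.923 -0.385]
 [-1.     0.     0.   ]]
{'K': array([[288.60390012,   0.        , 322.76185522],
       [  0.        , 288.60390012, 195.00833629],
       [  0.        ,   0.        ,   1.        ]]), 'origin': array([ 0.27742036, -0.4809441 ,  0.38376884]), 'orientation': array([ 2.89445110e+00,  1.46986302e-03, -1.17523643e+00])}
cam in tool [-0.15931319  0.00065529 -0.07112186] [[ 0.002 -0.245  0.97 ]
 [ 1.     0.001 -0.001]
 [-0.001  0.97   0.245]]
```

```bash
python3 - <<'E'
from h import *
print(delta([.50,.05,.19],down(np.radians(-99.8))))
E
```

```text
(array([  1.377, -16.154, -19.232]), array([ 6.484e+00,  0.000e+00, -1.000e-03]))
```

arm_command(
  deltas=[
    {"translation": [0,-1.3,-1.6],"turn": [0.5,0,0]},
    {"translation": [0.2,-2.6,-3.2],"turn": [1.1,0,0]},
    {"translation": [0.3,-3.9,-4.8],"turn": [1.7,0,0]},
    {"translation": [0.4,-5.2,-6.4],"turn": [2.3,0,0]},
    {"translation": [0.5,-6.5,-8],"turn": [2.9,0,0]},
    {"translation": [0.6,-7.8,-9.6],"turn": [3.5,0,0]},
    {"translation": [0.7,-9.1,-11.2],"turn": [4.1,0,0]},
    {"translation": [0.8,-10.4,-12.8],"turn": [4.7,0,0]},
    {"translation": [0.9,-11.7,-14.2],"turn": [5.2,0,0]},
    {"translation": [1,-13,-15.6],"turn": [5.6,0,0]},
    {"translation": [1.2,-14.2,-17],"turn": [6,0,0]},
    {"translation": [1.4,-15.2,-18.2],"turn": [6.5,0,0]},
  ],
)

```text
time_s: 1.7
ee_pos: [0.4439, -0.0636, 0.1979]
eef_rot: [3.074, 1.57, -0.242]
force: [0.6, -1.2, 0.2]
grip_width: 0.0937
```

```bash
python3 - <<'E'
from h import *
print(delta([.50,.05,.19],down(np.radians(-99.8))))
E
```

```text
(array([ 0.317, -4.863, -1.423]), array([-0.034, -0.012, -0.001]))
```

arm_command(
  deltas=[
    {"translation": [0.1,-1.2,-0.4],"turn": [0,0,0]},
    {"translation": [0.2,-2.4,-0.7],"turn": [0,0,0]},
    {"translation": [0.2,-3.5,-1],"turn": [0,0,0]},
    {"translation": [0.2,-3.5,-1],"turn": [0,0,0]},
    {"translation": [0.2,-3.5,-1],"turn": [0,0,0]},
  ],
)

```text
time_s: 2.12
ee_pos: [0.4831, 0.0171, 0.1924]
eef_rot: [0.322, 1.57, -2.989]
force: [0.5, 0.7, -1.2]
grip_width: 0.094
```

```bash
python3 - <<'E'
from h import *
o=ctrl.get_obs();print(o['time_s'],o['ee_pos'],o['eef_rot'],o['force'])
c=optics.get_calibration('wrist');im=optics.camera('wrist');cv2.imwrite('pics/w1.png',im[:,:,::-1])
for t in ['cell_mid','cell','line_mid','push_plate','fixed_contact','probe']:
    print(t,[(x['at'],round(x['score'],2)) for x in models.mark_of(t,'wrist')][:4])
print(c['origin'])
E
```

```text
2.1167 [0.483082   0.0171147  0.19238102] [ 0.32224296  1.57036591 -2.9894373 ] [ 0.46066138  0.72214269 -1.16946251]
cell_mid [([228.1, 80.6], 0.86), ([230.0, 224.7], 0.85), ([432.8, 21.7], 0.83), ([408.6, 194.6], 0.77)]
cell [([234.4, 117.4], 0.75), ([464.9, 14.9], 0.7), ([397.5, 218.1], 0.63)]
line_mid [([302.6, 82.5], 0.75)]
push_plate [([296.5, 181.6], 0.58)]
fixed_contact [([298.0, 47.9], 0.96)]
probe []
[0.55345736 0.0046634  0.35166086]
```

View pics/w1.png

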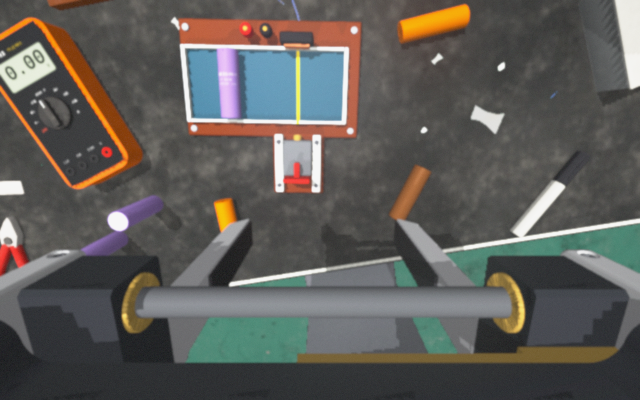

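The wrist picture shows the fixture squarely. The yellow line is at column 298, rows 50–123, the cell is centred at about (229,84), and the red plate is at about (297,180). Next I'll measure these more precisely.

```bash
cat > m.py <<'E'
from h import *
def measure(cal,im,verbose=1):
    hsv=cv2.cvtColor(im,cv2.COLOR_RGB2HSV);out={}
    def comp(mask,minA,near,zz):
        n,l,s,c=cv2.connectedComponentsWithStats(mask.astype(np.uint8));b=None
        for i in range(1,n):
            if s[i,4]<minA: continue
            d=np.linalg.norm(ray(cal,c[i],zz)[:2]-near)
            if b is None or d<b[0]: b=(d,i)
        return None if b is None else np.argwhere(l==b[1])[:,::-1].astype(float)
    H,S,V=[hsv[...,i].astype(int) for i in range(3)]
    y=comp((H>22)&(H<36)&(S>130)&(V>120),20,[.592,.027],.012)
    p=comp((H>122)&(H<160)&(S>40)&(V>90),100,[.60,.07],.033)
    r=comp(((H<6)|(H>174))&(S>190)&(V>110),15,[.505,.04],.045)
    for n,q,z in (('line',y,.012),('cell',p,.0227),('red',r,.045)):
        if q is None: print(n,None);continue
        rect=cv2.minAreaRect(q.astype(np.float32));
        w=np.array([ray(cal,a,z)[:2] for a in cv2.boxPoints(rect)])
        e=[w[1]-w[0],w[2]-w[1]];L=[np.linalg.norm(v) for v in e];k=int(np.argmax(L));v=e[k]*np.sign(e[k][0])
        c=ray(cal,rect[0],z)[:2];out[n]=(c,np.degrees(np.arctan2(v[1],v[0])),sorted(L))
        print(n,'px',np.round(rect[0],1),'n',len(q),'c',c.round(4),'ang',round(out[n][1],2),'size',np.round(L,4),'box',q.min(0),q.max(0))
    return out
E
python3 - <<'E'
from m import *
c=optics.get_calibration('wrist');im=cv2.imread('pics/w1.png')[:,:,::-1].copy()
m=measure(c,im)
t=optics.get_calibration('top');print('top');measure(t,cv2.imread('pics/top0.png')[:,:,::-1].copy())
print('fc',ray(c,(298,47.9),.024))
a=im[20:200,160:380,::-1];cv2.imwrite('pics/w1c.png',cv2.resize(a,None,fx=3.3,fy=3.3,interpolation=cv2.INTER_CUBIC))
E
```

```text
line px [297.5  85.5] n 139 c [0.5967 0.0241] ang -11.11 size [0.0011 0.0721] box [297.  51.] [298. 120.]
cell px [229.1  83. ] n 1353 c [0.6104 0.0952] ang -9.43 size [0.0222 0.0713] box [216.  48.] [240. 118.]
red px [246.3  30.6] n 22 c [0.6496 0.0609] ang -68.27 size [0.0087 0.0047] box [241.  26.] [250.  34.]
top
line px [24.8  5.3] n 129 c [1.2238 1.0521] ang 55.87 size [0.0281 0.096 ] box [13.  0.] [37. 10.]
cell px [299.4 178.2] n 140 c [0.6102 0.0977] ang -10.26 size [0.0727 0.0207] box [295. 167.] [304. 189.]
red px [316.5 213. ] n 19 c [0.4967 0.0423] ang 44.73 size [0.0197 0.0198] box [312. 209.] [320. 215.]
fc [0.63113797 0.01575275 0.024     ]
```

View pics/w1c.png

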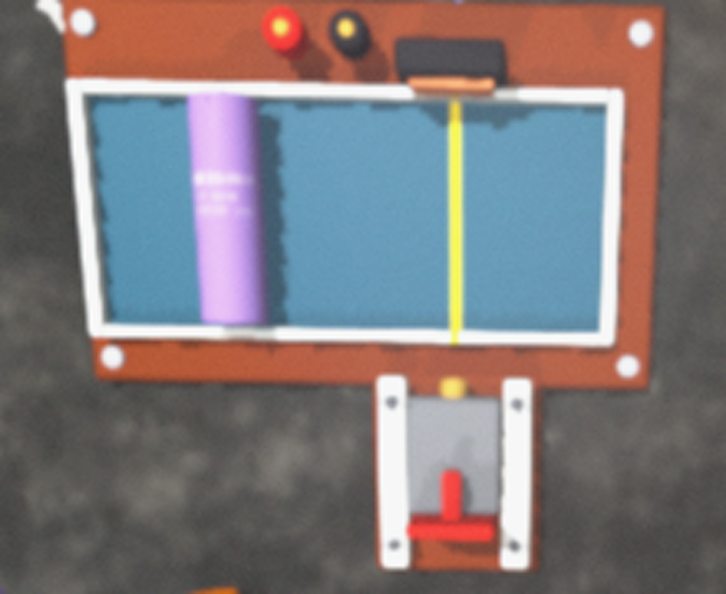

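```bash
python3 - <<'E'
from m import *
c=optics.get_calibration('wrist')
c['origin']=np.array([.55345736,.0046634,.35166086])
f=lambda x,y,z:ray(c,(160+x/3.3-.35,20+y/3.3-.35),z)[:2]
P=[f(*p,.018) for p in [(66,82),(622,90),(614,346),(94,336)]]
for i in range(4):
    v=P[(i+1)%4]-P[i];print(P[i].round(4),np.linalg.norm(v).round(4),np.degrees(np.arctan2(v[1],v[0])).round(2))
print('linefar',f(456,100,.012),'near',f(455,332,.012))
print('plate top L,R outer', f(408,538,.046),f(494,540,.046),'top face mid',f(451,529,.046))
# ground-truth cell outline
x=np.radians(-10.5);ex=np.array([np.cos(x),np.sin(x)]);ey=np.array([-ex[1],ex[0]])
for nm,p in(('cell',[.6104,.0952]),('plate',f(451,538,.046))):
    d=p-np.array([.5965,.0243]);print(nm,d@ex,d@ey)
for s,e in ((-.035,0),(.035,0)):
    pass
# cylinder projection check
cm=np.array([.6104,.0952,.0227]);th=np.linspace(0,2*np.pi,40)
pts=np.array([[*(cm[:2]+ex*s+ey*.0107*np.cos(t)),cm[2]+.0107*np.sin(t)] for s in(-.035,.035) for t in th])
u=proj(c,pts);print(u.min(0),u.max(0),cv2.minAreaRect(u.astype(np.float32))[0])
E
```

```text
[0.6575 0.1401] 0.1777 -100.67
[ 0.6246 -0.0345] 0.0795 169.37
[ 0.5465 -0.0198] 0.1767 79.03
[0.5801 0.1536] 0.0786 -9.94
linefar [0.63230386 0.01860314] near [0.56041178 0.03308181]
plate top L,R outer [0.49825485 0.05801942] [0.49275935 0.03038833] top face mid [0.4987805  0.04355919]
cell 0.000746744457745736 0.07224584675062524
plate -0.10259452980606476 0.0011649181158573522
[217.56320172  44.55949861] [242.96650631 117.04987149] (230.22657775878906, 80.95320129394531)
```

```bash
cat >> h.py <<'E'
Lm=np.array([.5962,.0251]);YAW=np.radians(-10.7)
ex=np.array([np.cos(YAW),np.sin(YAW)]);ey=np.array([-ex[1],ex[0]])
def fx(u,v,z): return np.r_[Lm+u*ex+v*ey,z]
def uv(p): d=np.array(p)[:2]-Lm;return np.r_[d@ex,d@ey]
def go(u,v,z): print('delta',*delta(fx(u,v,z),down(YAW-np.pi/2)))
def st():
    o=ctrl.get_obs();print('t',o['time_s'],'uv',uv(o['ee_pos']).round(4),'z',o['ee_pos'][2].round(4),'F',np.round(o['force'],2),'g',round(o['grip_width'],4))
E
python3 -c "
from h import *
st();go(-.001,.082,.080)"
```

```text
t 2.4667 uv [-0.1096 -0.0304] z 0.1928 F [ 0.58 -0.5  -0.38] g 0.0939
delta [ 4.511 -4.44  -4.401] [ 0.15  -0.003  0.   ]
```

arm_command(
  deltas=[
    {"translation": [0.3,-1,-1],"turn": [0.15,0,0]},
    {"translation": [0.8,-2,-2],"turn": [0.15,0,0]},
    {"translation": [1.6,-3,-3],"turn": [0.15,0,0]},
    {"translation": [2.6,-3.9,-3.9],"turn": [0.15,0,0]},
    {"translation": [3.6,-4.4,-4.4],"turn": [0.15,0,0]},
    {"translation": [4.4,-4.44,-4.4],"turn": [0.15,0,0]},
    {"translation": [4.5,-4.44,-4.4],"turn": [0.15,0,0]},
    {"translation": [4.5,-4.44,-4.4],"turn": [0.15,0,0]},
  ],
  gripper=0,
  force=20,
)

```text
time_s: 3.13
ee_pos: [0.6097, 0.1062, 0.0792]
eef_rot: [0.321, 1.568, -3.006]
force: [-0.2, 0.5, 0.7]
grip_width: 0.0442
```

```bash
python3 - <<'E'
from m import *
st();go(-.001,.082,.054)
c=optics.get_calibration('wrist');im=optics.camera('wrist');cv2.imwrite('pics/w2.png',im[:,:,::-1])
m=measure(c,im)
for k in m: print(k,uv(m[k][0]).round(4))
E
```

```text
t 3.1333 uv [-0.0018  0.0822] z 0.0792 F [-0.16  0.55  0.7 ] g 0.0442
delta [ 1.007  0.007 -0.033] [ 0.009  0.028 -0.009]
line px [421.4 210. ] n 304 c [0.596  0.0263] ang -10.91 size [0.0688 0.0032] box [417. 170.] [427. 250.]
cell px [333.8 215.4] n 2223 c [0.6082 0.0975] ang -11.72 size [0.0738 0.0206] box [320. 171.] [348. 260.]
red px [362.9 145.4] n 146 c [0.6602 0.0695] ang 65.71 size [0.0099 0.0103] box [355. 138.] [371. 153.]
line [-0.0004  0.0011]
cell [-0.0016  0.0733]
red [0.0546 0.0555]
```

View pics/w2.png

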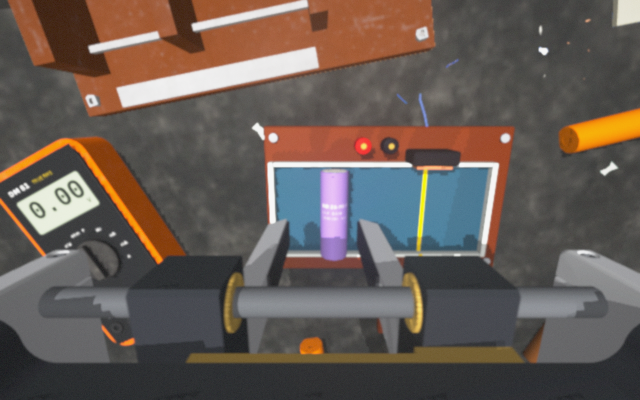

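The picture shows the cell at (334,215) between the still-closing fingers and the line at (421,210). The measurements put the cell 72–73 mm from the line. I'll let the fingers finish closing before going down.

arm_command(
  deltas=[
    {"translation": [0,0,0],"turn": [0,0,0]},
    {"translation": [0,0,0],"turn": [0,0,0]},
    {"translation": [0,0,0],"turn": [0,0,0]},
    {"translation": [0,0,0],"turn": [0,0,0]},
    {"translation": [0,0,0],"turn": [0,0,0]},
    {"translation": [0,0,0],"turn": [0,0,0]},
    {"translation": [0.4,0,0],"turn": [0,0,0]},
    {"translation": [0.8,0,0],"turn": [0,0,0]},
    {"translation": [0.95,0,0],"turn": [0,0,0]},
    {"translation": [0.95,0,0],"turn": [0,0,0]},
  ],
)

```text
time_s: 4.02
ee_pos: [0.6095, 0.1066, 0.0544]
eef_rot: [0.299, 1.568, -3.028]
force: [1.2, -0.2, 0.6]
grip_width: 0.0004
```

```bash
python3 - <<'E'
from m import *
st();go(-.001,.082,.0524)
c=optics.get_calibration('wrist');im=optics.camera('wrist');cv2.imwrite('pics/w3.png',im[:,:,::-1])
a=im[120:320,220:500,::-1];cv2.imwrite('pics/w3c.png',cv2.resize(a,None,fx=2.8,fy=2.8,interpolation=cv2.INTER_CUBIC))
o=ctrl.get_obs();tip=rot(o['eef_rot'])
for dy in(-.0125,.0125):
  for dz in (-.008,.008): print(dy,dz,proj(c,o['ee_pos']+tip.apply([.019,dy,dz])).round(1))
m=measure(c,im)
for k in m: print(k,uv(m[k][0]).round(4))
E
```

```text
t 4.0167 uv [-0.002   0.0826] z 0.0544 F [ 1.23 -0.18  0.63] g 0.0004
delta [ 0.078  0.023 -0.041] [ 0.013  0.032 -0.01 ]
-0.0125 -0.008 [[303. 222.]]
-0.0125 0.008 [[303.4 244.8]]
0.0125 -0.008 [[341.5 222. ]]
0.0125 0.008 [[341.1 244.8]]
line px [433. 220.] n 378 c [0.5958 0.0263] ang -10.76 size [0.0688 0.0031] box [427. 176.] [439. 264.]
cell px [336.5 215. ] n 1451 c [0.6163 0.0954] ang -9.15 size [0.0208 0.057 ] box [321. 176.] [352. 254.]
red px [430.8 348.4] n 173 c [0.5153 0.0473] ang 0.3 size [0.0101 0.0187] box [424. 337.] [439. 359.]
line [-0.0006  0.0011]
cell [0.0066 0.0728]
red [-0.0836  0.0068]
```

View pics/w3c.png

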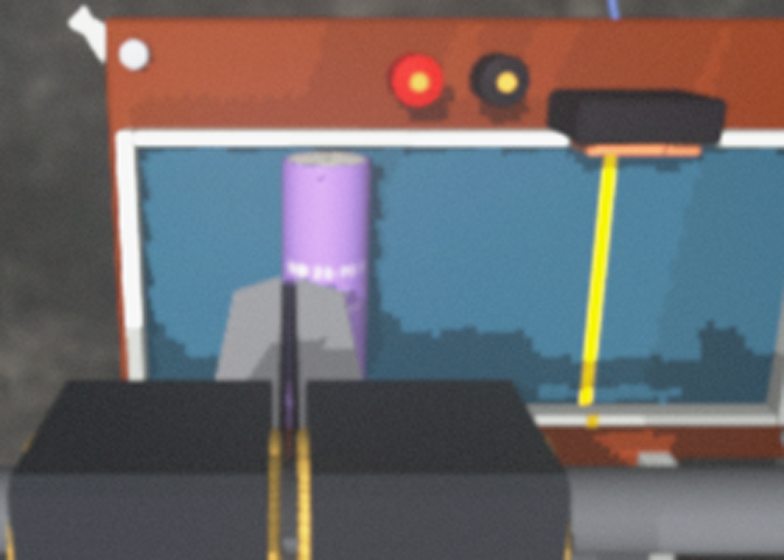

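arm_command(
  deltas=[
    {"translation": [0,0.05,0],"turn": [0,0,0]},
    {"translation": [0.04,0.05,0],"turn": [0,0,0]},
    {"translation": [0.08,0.05,0],"turn": [0,0,0]},
    {"translation": [0.11,0.05,0],"turn": [0,0,0]},
    {"translation": [0.11,0.05,0],"turn": [0,0,0]},
  ],
)

```text
time_s: 4.48
ee_pos: [0.6102, 0.1055, 0.0535]
eef_rot: [-2.127, 1.571, 0.829]
force: [0.1, -0.9, 0.5]
grip_width: 0.0005
```

```bash
python3 -c "
from h import *
st()"
```

```text
t 4.4833 uv [-0.0012  0.0816] z 0.0535 F [ 0.12 -0.89  0.48] g 0.0005
```

arm_command(
  deltas=[
    {"translation": [0.03,0,0],"turn": [0,0,0]},
    {"translation": [0.05,0,0],"turn": [0,0,0]},
    {"translation": [0.05,0,0],"turn": [0,0,0]},
  ],
)

```text
time_s: 4.73
ee_pos: [0.6101, 0.1055, 0.0523]
eef_rot: [0.449, 1.571, -2.878]
force: [0.5, -0.3, 0.1]
grip_width: 0.0002
```

```bash
python3 -c "
from h import *
st();print(ctrl.get_obs()['moment'])"
```

```text
t 4.7333 uv [-0.0012  0.0816] z 0.0523 F [ 0.53 -0.27  0.15] g 0.0002
[ 0.07609118 -0.01224475 -0.011233  ]
```

arm_command(
  deltas=[
    {"translation": [0.02,0,0],"turn": [0,0,0]},
    {"translation": [0.03,0,0],"turn": [0,0,0]},
    {"translation": [0.03,0,0],"turn": [0,0,0]},
  ],
)

```text
time_s: 4.98
ee_pos: [0.6102, 0.1055, 0.0515]
eef_rot: [0.267, 1.571, -3.06]
force: [-0.3, 0.6, -0.2]
grip_width: 0.0002
```

```bash
python3 -c "
from h import *
st();print(ctrl.get_obs()['moment'])"
```

```text
t 4.9833 uv [-0.0012  0.0816] z 0.0515 F [-0.27  0.55 -0.15] g 0.0002
[0.02799218 0.04991192 0.04650399]
```

arm_command(
  deltas=[
    {"translation": [0.02,0,0],"turn": [0,0,0]},
    {"translation": [0.03,0,0],"turn": [0,0,0]},
    {"translation": [0.03,0,0],"turn": [0,0,0]},
  ],
)

```text
time_s: 5.23
ee_pos: [0.6103, 0.1056, 0.0511]
eef_rot: [-2.43, 1.57, 0.526]
force: [-1.0, 1.3, 3.3]
grip_width: 0.0006
```

```bash
python3 - <<'E'
from m import *
st()
c=optics.get_calibration('wrist');im=optics.camera('wrist');cv2.imwrite('pics/w4.png',im[:,:,::-1])
a=im[140:290,260:460,::-1];cv2.imwrite('pics/w4c.png',cv2.resize(a,None,fx=4,fy=4,interpolation=cv2.INTER_CUBIC))
m=measure(c,im)
for k in m: print(k,uv(m[k][0]).round(4))
E
```

```text
t 5.2333 uv [-0.0011  0.0817] z 0.0511 F [-0.98  1.31  3.28] g 0.0006
line px [433.4 222.5] n 386 c [0.5961 0.0263] ang -10.91 size [0.0685 0.0031] box [428. 178.] [440. 267.]
cell px [335.  214.5] n 1396 c [0.6187 0.0954] ang -9.21 size [0.0212 0.0509] box [319. 179.] [351. 250.]
red px [434.8 352.1] n 156 c [0.5161 0.0449] ang -20.07 size [0.0158 0.0082] box [427. 342.] [440. 361.]
line [-0.0003  0.0012]
cell [0.0091 0.0732]
red [-0.0824  0.0046]
```

View pics/w4c.png

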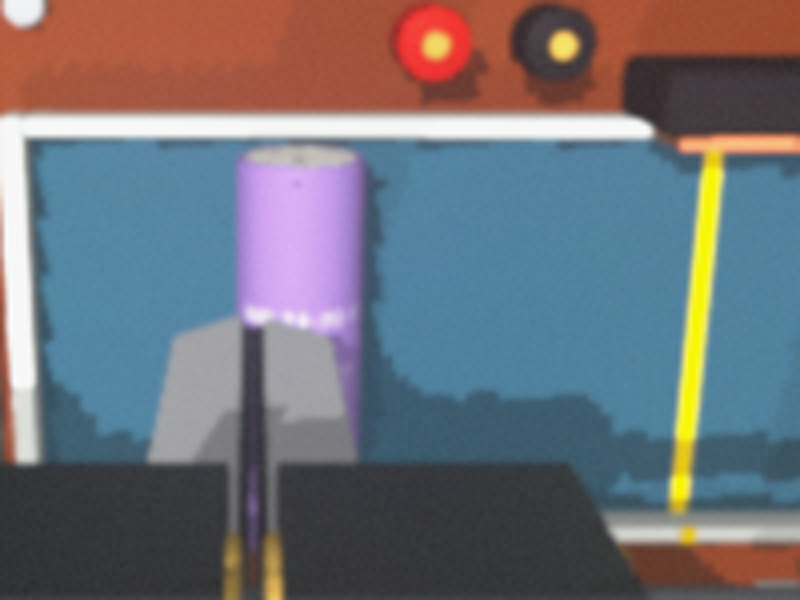

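The picture shows the closed tips touching the top of the cell at about 3 N, with the cell at image crop column 300 and the line at 700. I'll start the first rolling stroke.

arm_command(
  deltas=[
    {"translation": [0,0.12,0],"turn": [0,0,0]},
    {"translation": [-0.01,0.25,0],"turn": [0,0,0]},
    {"translation": [-0.02,0.38,0],"turn": [0,0,0]},
    {"translation": [-0.03,0.5,0],"turn": [0,0,0]},
    {"translation": [-0.03,0.5,0],"turn": [0,0,0]},
  ],
)

```text
time_s: 5.7
ee_pos: [0.608, 0.0928, 0.0525]
eef_rot: [-2.854, 1.57, 0.101]
force: [-4.8, 0.7, 9.3]
grip_width: 0.0005
```

```bash
python3 - <<'E'
from m import *
st()
c=optics.get_calibration('wrist');im=optics.camera('wrist');cv2.imwrite('pics/w5.png',im[:,:,::-1])
m=measure(c,im)
for k in m: print(k,uv(m[k][0]).round(4))
E
```

```text
t 5.7 uv [-0.0009  0.0687] z 0.0525 F [-4.76  0.69  9.26] g 0.0005
line px [414.9 222. ] n 380 c [0.5961 0.0263] ang -10.83 size [0.0682 0.0031] box [410. 178.] [420. 266.]
cell px [325.5 200.5] n 1249 c [0.627  0.0871] ang -11.22 size [0.0303 0.0207] box [310. 179.] [341. 222.]
red px [347.2 150.3] n 199 c [0.6601 0.0685] ang 35.48 size [0.0096 0.0102] box [339. 141.] [356. 159.]
line [-0.0003  0.0012]
cell [0.0188 0.0667]
red [0.0548 0.0545]
```

arm_command(
  deltas=[
    {"translation": [-0.02,0.12,0],"turn": [0,0,0]},
    {"translation": [-0.02,0.28,0],"turn": [0,0,0]},
    {"translation": [-0.02,0.44,0],"turn": [0,0,0]},
    {"translation": [-0.01,0.58,0],"turn": [0,0,0]},
    {"translation": [0,0.7,0],"turn": [0,0,0]},
    {"translation": [0,0.7,0],"turn": [0,0,0]},
  ],
)

```text
time_s: 6.25
ee_pos: [0.6046, 0.0753, 0.0515]
eef_rot: [1.925, 1.571, -1.402]
force: [-0.5, -1.7, 3.5]
grip_width: 0.0004
```

```bash
python3 - <<'E'
from m import *
st()
c=optics.get_calibration('wrist');im=optics.camera('wrist');cv2.imwrite('pics/w6.png',im[:,:,::-1])
m=measure(c,im)
for k in m: print(k,uv(m[k][0]).round(4))
E
```

```text
t 6.25 uv [-0.001   0.0509] z 0.0515 F [-0.52 -1.67  3.52] g 0.0004
line px [391.3 216.5] n 332 c [0.6004 0.0254] ang -10.79 size [0.0588 0.003 ] box [387. 178.] [395. 255.]
cell px [312.5 211.5] n 1373 c [0.6178 0.0797] ang -10.36 size [0.0205 0.0479] box [297. 178.] [328. 245.]
red px [319.3 150.3] n 185 c [0.6597 0.0667] ang 34.8 size [0.0096 0.01  ] box [311. 141.] [328. 159.]
line [0.004  0.0011]
cell [0.0111 0.0577]
red [0.0547 0.0527]
```

View pics/w6.png

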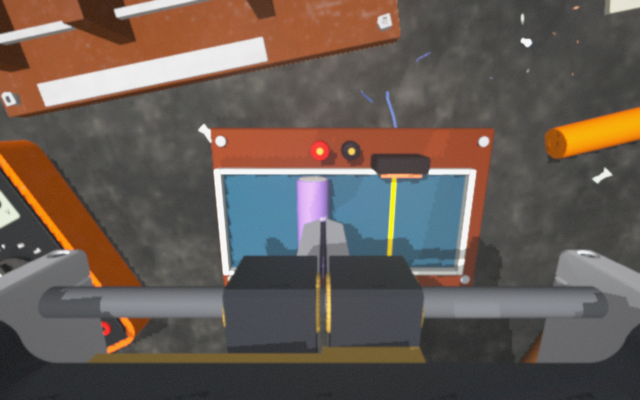

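Rolling works: the cell has moved about half as far as the tip each time. The next full stroke is lift, go back, touch and roll.

arm_command(
  deltas=[
    {"translation": [-0.25,0,0],"turn": [0,0,0]},
    {"translation": [-0.25,-0.3,0],"turn": [0,0,0]},
    {"translation": [-0.2,-0.55,0],"turn": [0,0,0]},
    {"translation": [-0.05,-0.55,0],"turn": [0,0,0]},
    {"translation": [0,-0.55,0],"turn": [0,0,0]},
    {"translation": [-0.01,-0.4,0],"turn": [0,0,0]},
    {"translation": [-0.03,-0.22,0],"turn": [0,0,0]},
    {"translation": [-0.04,-0.03,0],"turn": [0,0,0]},
    {"translation": [-0.04,0.16,0],"turn": [0,0,0]},
    {"translation": [-0.03,0.34,0],"turn": [0,0,0]},
    {"translation": [0,0.5,0],"turn": [0,0,0]},
    {"translation": [0,0.5,0],"turn": [0,0,0]},
  ],
)

```text
time_s: 7.3
ee_pos: [0.6022, 0.0628, 0.0518]
eef_rot: [0.972, 1.57, -2.356]
force: [-2.9, -0.9, 9.1]
grip_width: 0.0004
```

```bash
python3 - <<'E'
from m import *
st()
c=optics.get_calibration('wrist');im=optics.camera('wrist');cv2.imwrite('pics/w7.png',im[:,:,::-1])
m=measure(c,im)
for k in m: print(k,uv(m[k][0]).round(4))
E
```

```text
t 7.3 uv [-0.0011  0.0382] z 0.0518 F [-2.89 -0.93  9.08] g 0.0004
line px [373.7 216.5] n 325 c [0.6002 0.0254] ang -10.75 size [0.0589 0.0029] box [370. 178.] [377. 255.]
cell px [314.5 207. ] n 1350 c [0.6182 0.0654] ang -10.26 size [0.0206 0.0412] box [299. 178.] [330. 236.]
red px [299.5 150. ] n 184 c [0.6595 0.0654] ang -11.34 size [0.0096 0.0102] box [291. 141.] [308. 159.]
line [0.0038 0.001 ]
cell [0.0141 0.0436]
red [0.0547 0.0514]
```

arm_command(
  deltas=[
    {"translation": [-0.25,0,0],"turn": [0,0,0]},
    {"translation": [-0.25,-0.3,0],"turn": [0,0,0]},
    {"translation": [-0.2,-0.5,0],"turn": [0,0,0]},
    {"translation": [-0.05,-0.5,0],"turn": [0,0,0]},
    {"translation": [-0.01,-0.5,0],"turn": [0,0,0]},
    {"translation": [-0.02,-0.35,0],"turn": [0,0,0]},
    {"translation": [-0.04,-0.16,0],"turn": [0,0,0]},
    {"translation": [-0.06,0.03,0],"turn": [0,0,0]},
    {"translation": [-0.05,0.22,0],"turn": [0,0,0]},
    {"translation": [-0.04,0.4,0],"turn": [0,0,0]},
    {"translation": [-0.02,0.56,0],"turn": [0,0,0]},
    {"translation": [-0.02,0.56,0],"turn": [0,0,0]},
  ],
)

```text
time_s: 8.35
ee_pos: [0.5996, 0.049, 0.0519]
eef_rot: [0.589, 1.57, -2.738]
force: [-0.1, -0.2, -0.0]
grip_width: 0.0004
```

```bash
python3 - <<'E'
from m import *
st()
c=optics.get_calibration('wrist');im=optics.camera('wrist');cv2.imwrite('pics/w8.png',im[:,:,::-1])
m=measure(c,im)
for k in m: print(k,uv(m[k][0]).round(4))
E
```

```text
t 8.35 uv [-0.0011  0.0241] z 0.0519 F [-0.05 -0.21 -0.  ] g 0.0004
line px [354.4 216.5] n 327 c [0.6001 0.0254] ang -10.63 size [0.0589 0.003 ] box [352. 178.] [357. 255.]
cell px [306. 217.] n 1647 c [0.6096 0.0587] ang -9.16 size [0.0213 0.0559] box [289. 178.] [321. 256.]
red px [277. 150.] n 215 c [0.6592 0.0642] ang -12.43 size [0.0102 0.0102] box [268. 141.] [286. 159.]
line [0.0038 0.001 ]
cell [0.0069 0.0355]
red [0.0547 0.0501]
```

```bash
python3 - <<'E'
from m import *
im=cv2.imread('pics/w8.png');a=im[130:280,210:410];cv2.imwrite('pics/w8c.png',cv2.resize(a,None,fx=4,fy=4,interpolation=cv2.INTER_CUBIC))
E
```

```text
(no output)
```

View pics/w8c.png

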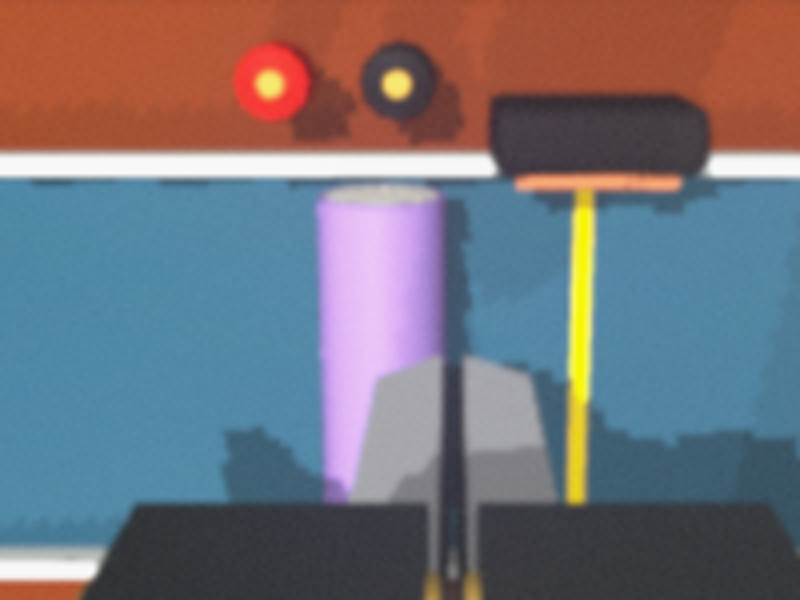

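The cell is straight, at crop column 380 against 580 for the line. The tip slipped off its leading side at the end of that stroke, so I'll start the next one from behind the cell top.

arm_command(
  deltas=[
    {"translation": [-0.3,0,0],"turn": [0,0,0]},
    {"translation": [-0.3,-0.4,0],"turn": [0,0,0]},
    {"translation": [-0.2,-0.7,0],"turn": [0,0,0]},
    {"translation": [-0.05,-0.7,0],"turn": [0,0,0]},
    {"translation": [0.01,-0.7,0],"turn": [0,0,0]},
    {"translation": [0,-0.55,0],"turn": [0,0,0]},
    {"translation": [-0.02,-0.38,0],"turn": [0,0,0]},
    {"translation": [-0.03,-0.2,0],"turn": [0,0,0]},
    {"translation": [-0.03,-0.02,0],"turn": [0,0,0]},
    {"translation": [-0.02,0.15,0],"turn": [0,0,0]},
    {"translation": [0,0.28,0],"turn": [0,0,0]},
    {"translation": [0,0.28,0],"turn": [0,0,0]},
  ],
)

```text
time_s: 9.4
ee_pos: [0.5983, 0.0423, 0.052]
eef_rot: [0.609, 1.57, -2.719]
force: [-3.9, -1.2, 5.5]
grip_width: 0.0006
```

```bash
python3 - <<'E'
from m import *
st()
c=optics.get_calibration('wrist');im=optics.camera('wrist');cv2.imwrite('pics/w9.png',im[:,:,::-1])
m=measure(c,im)
for k in m: print(k,uv(m[k][0]).round(4))
E
```

```text
t 9.4 uv [-0.0012  0.0173] z 0.052 F [-3.88 -1.16  5.51] g 0.0006
line px [345.3 208. ] n 222 c [0.6064 0.0241] ang -11.07 size [0.0451 0.0029] box [343. 178.] [348. 238.]
cell px [315.  206.5] n 1318 c [0.6145 0.0445] ang -9.07 size [0.0207 0.04  ] box [299. 178.] [330. 235.]
red px [266.5 150. ] n 231 c [0.6591 0.0635] ang 33.52 size [0.0103 0.0106] box [257. 141.] [276. 159.]
line [0.0102 0.0009]
cell [0.0144 0.0224]
red [0.0547 0.0494]
```

arm_command(
  deltas=[
    {"translation": [-0.25,0,0],"turn": [0,0,0]},
    {"translation": [-0.25,-0.25,0],"turn": [0,0,0]},
    {"translation": [-0.2,-0.46,0],"turn": [0,0,0]},
    {"translation": [-0.05,-0.46,0],"turn": [0,0,0]},
    {"translation": [0,-0.46,0],"turn": [0,0,0]},
    {"translation": [-0.01,-0.32,0],"turn": [0,0,0]},
    {"translation": [-0.03,-0.15,0],"turn": [0,0,0]},
    {"translation": [-0.04,0.02,0],"turn": [0,0,0]},
    {"translation": [-0.04,0.19,0],"turn": [0,0,0]},
    {"translation": [-0.03,0.35,0],"turn": [0,0,0]},
    {"translation": [-0.01,0.46,0],"turn": [0,0,0]},
    {"translation": [-0.01,0.46,0],"turn": [0,0,0]},
  ],
)

```text
time_s: 10.45
ee_pos: [0.5962, 0.031, 0.0522]
eef_rot: [0.423, 1.571, -2.905]
force: [0.2, -0.4, 0.3]
grip_width: 0.0005
```

```bash
python3 - <<'E'
from m import *
st()
c=optics.get_calibration('wrist');im=optics.camera('wrist');cv2.imwrite('pics/w10.png',im[:,:,::-1])
m=measure(c,im)
for k in m: print(k,uv(m[k][0]).round(4))
E
```

```text
t 10.45 uv [-0.0011  0.0058] z 0.0522 F [ 0.21 -0.43  0.31] g 0.0005
line px [329.  198.5] n 173 c [0.6133 0.0231] ang -10.23 size [0.0028 0.0304] box [327. 178.] [331. 219.]
cell px [306.5 216.5] n 1519 c [0.6064 0.0403] ang -10.67 size [0.0206 0.0558] box [291. 178.] [322. 255.]
red px [249.  150.5] n 236 c [0.6585 0.0621] ang -13.79 size [0.0102 0.0108] box [240. 141.] [258. 160.]
line [0.0172 0.0012]
cell [0.0072 0.0168]
red [0.0544 0.0479]
```

arm_command(
  deltas=[
    {"translation": [-0.3,0,0],"turn": [0,0,0]},
    {"translation": [-0.3,-0.4,0],"turn": [0,0,0]},
    {"translation": [-0.2,-0.7,0],"turn": [0,0,0]},
    {"translation": [-0.05,-0.7,0],"turn": [0,0,0]},
    {"translation": [0.02,-0.7,0],"turn": [0,0,0]},
    {"translation": [0.01,-0.55,0],"turn": [0,0,0]},
    {"translation": [-0.01,-0.38,0],"turn": [0,0,0]},
    {"translation": [-0.02,-0.2,0],"turn": [0,0,0]},
    {"translation": [-0.02,-0.03,0],"turn": [0,0,0]},
    {"translation": [-0.01,0.12,0],"turn": [0,0,0]},
    {"translation": [0,0.2,0],"turn": [0,0,0]},
    {"translation": [0,0.2,0],"turn": [0,0,0]},
  ],
)

```text
time_s: 11.5
ee_pos: [0.5953, 0.0263, 0.0525]
eef_rot: [0.871, 1.571, -2.457]
force: [-2.3, -0.5, 4.8]
grip_width: 0.0003
```

```bash
python3 - <<'E'
from m import *
st()
c=optics.get_calibration('wrist');im=optics.camera('wrist');cv2.imwrite('pics/w11.png',im[:,:,::-1])
a=im[130:280,210:410,::-1];cv2.imwrite('pics/w11c.png',cv2.resize(a,None,fx=4,fy=4,interpolation=cv2.INTER_CUBIC))
m=measure(c,im)
for k in m: print(k,uv(m[k][0]).round(4))
E
```

```text
t 11.5 uv [-0.0011  0.001 ] z 0.0525 F [-2.3  -0.53  4.79] g 0.0003
line px [328.5 302. ] n 24 c [0.5294 0.0339] ang -14.58 size [0.0109 0.0015] box [327. 296.] [329. 308.]
cell px [317.5 201. ] n 1233 c [0.615 0.026] ang -10.12 size [0.0206 0.0324] box [302. 178.] [333. 224.]
red px [322.8 342.6] n 96 c [0.5215 0.0399] ang -15.61 size [0.0157 0.0045] box [319. 333.] [326. 352.]
line [-0.0672 -0.0038]
cell [0.0183 0.0044]
red [-0.0762  0.0007]
```

View pics/w11c.png

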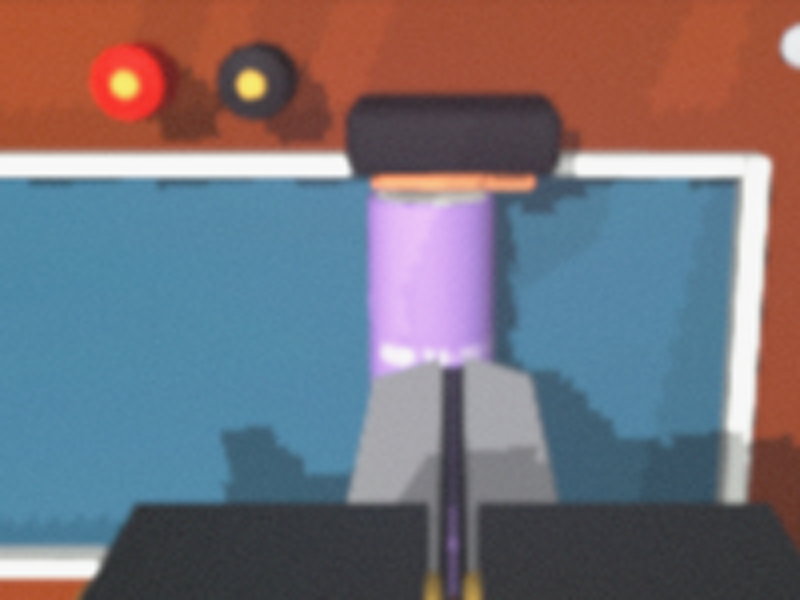

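The cell centre is 3.3–3.6 mm short of the line, at crop column 432 against 453 for the centre of the copper contact. Contact still holds at about 5 N, so I'll move the tip a further 6.8 mm.

arm_command(
  deltas=[
    {"translation": [0,0.07,0],"turn": [0,0,0]},
    {"translation": [0,0.14,0],"turn": [0,0,0]},
    {"translation": [0.01,0.21,0],"turn": [0,0,0]},
    {"translation": [0.02,0.27,0],"turn": [0,0,0]},
    {"translation": [0.02,0.27,0],"turn": [0,0,0]},
    {"translation": [0.02,0.27,0],"turn": [0,0,0]},
  ],
)

```text
time_s: 12.05
ee_pos: [0.5942, 0.0201, 0.0518]
eef_rot: [0.572, 1.571, -2.756]
force: [-0.5, -0.2, 2.1]
grip_width: 0.0005
```

```bash
python3 - <<'E'
from m import *
st()
c=optics.get_calibration('wrist');im=optics.camera('wrist');cv2.imwrite('pics/w12.png',im[:,:,::-1])
a=im[130:280,210:410,::-1];cv2.imwrite('pics/w12c.png',cv2.resize(a,None,fx=4,fy=4,interpolation=cv2.INTER_CUBIC))
m=measure(c,im)
for k in m: print(k,uv(m[k][0]).round(4))
E
```

```text
t 12.05 uv [-0.0011 -0.0053] z 0.0518 F [-0.53 -0.17  2.1 ] g 0.0005
line px [328.5 301.5] n 24 c [0.5292 0.0275] ang -10.29 size [0.0008 0.0098] box [328. 296.] [329. 307.]
cell px [313.5 210. ] n 1314 c [0.6082 0.0237] ang -10.29 size [0.0206 0.0457] box [298. 178.] [329. 242.]
red px [231.5 150. ] n 265 c [0.6586 0.0609] ang -14.57 size [0.0108 0.0114] box [222. 140.] [241. 160.]
line [-0.0663 -0.0101]
cell [0.0121 0.0009]
red [0.0547 0.0468]
```

View pics/w12c.png

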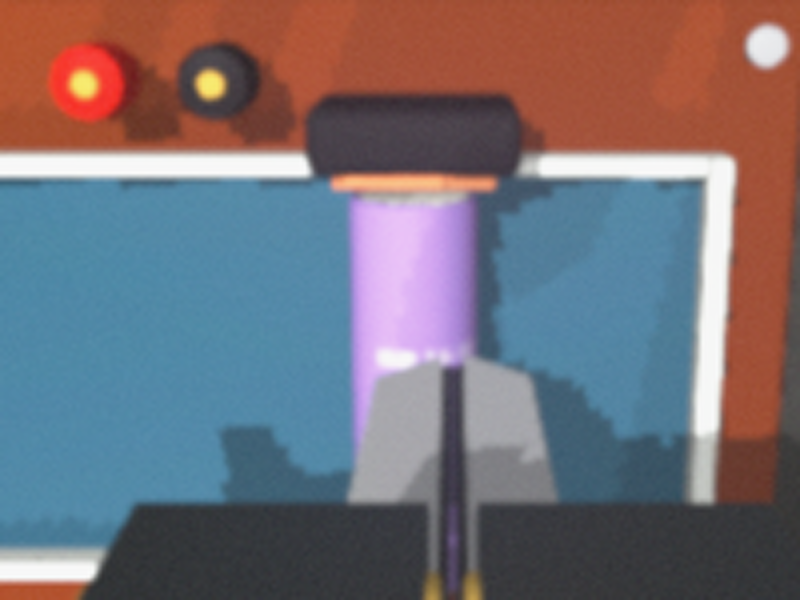

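The cell (crop columns 350–475, centre 412.5) is now centred on the copper contact (331–498, centre 414.5). I'll lift straight up and back off to check it at rest.

arm_command(
  deltas=[
    {"translation": [-0.15,0,0],"turn": [0,0,0]},
    {"translation": [-0.6,0,0],"turn": [0,0,0]},
    {"translation": [-1.6,0,0],"turn": [0,0,0]},
    {"translation": [-2.6,0,1],"turn": [0,0,0]},
    {"translation": [-3,-0.1,2.4],"turn": [0,0,0]},
    {"translation": [-3,-0.2,3.8],"turn": [0,0,0]},
    {"translation": [-3,-0.2,5.2],"turn": [0,0,0]},
    {"translation": [-3,-0.2,5.4],"turn": [0,0,0]},
    {"translation": [-3,-0.2,5.4],"turn": [0,0,0]},
  ],
)

```text
time_s: 12.85
ee_pos: [0.4616, 0.0505, 0.1281]
eef_rot: [-2.89, 1.569, 0.067]
force: [0.2, -0.5, 0.0]
grip_width: 0.0005
```

```bash
python3 - <<'E'
from m import *
st();go(-.125,.001,.047)
c=optics.get_calibration('wrist');im=optics.camera('wrist');cv2.imwrite('pics/w13.png',im[:,:,::-1])
a=im[20:220,200:460,::-1];cv2.imwrite('pics/w13c.png',cv2.resize(a,None,fx=3,fy=3,interpolation=cv2.INTER_CUBIC))
np.save('cal13.npy',c,allow_pickle=True)
m=measure(c,im)
for k in m: print(k,uv(m[k][0]).round(4))
E
```

```text
t 12.85 uv [-1.37e-01 -1.00e-04] z 0.1281 F [ 0.16 -0.54  0.03] g 0.0005
delta [ 3.243 -0.04  -0.474] [ 0.024 -0.016  0.004]
line px [231.5 227.3] n 611 c [0.4472 0.1472] ang -1.91 size [0.0103 0.0694] box [220. 196.] [242. 259.]
cell px [321.5  43. ] n 2026 c [0.595  0.0267] ang -9.99 size [0.0202 0.0655] box [309.   0.] [334.  86.]
red px [ 80.5 131.5] n 99 c [0.5609 0.2345] ang 29.01 size [0.0089 0.0093] box [ 74. 126.] [ 86. 137.]
line [-0.1691  0.0923]
cell [-0.0015  0.0013]
red [-0.0736  0.1992]
```

View pics/w13c.png

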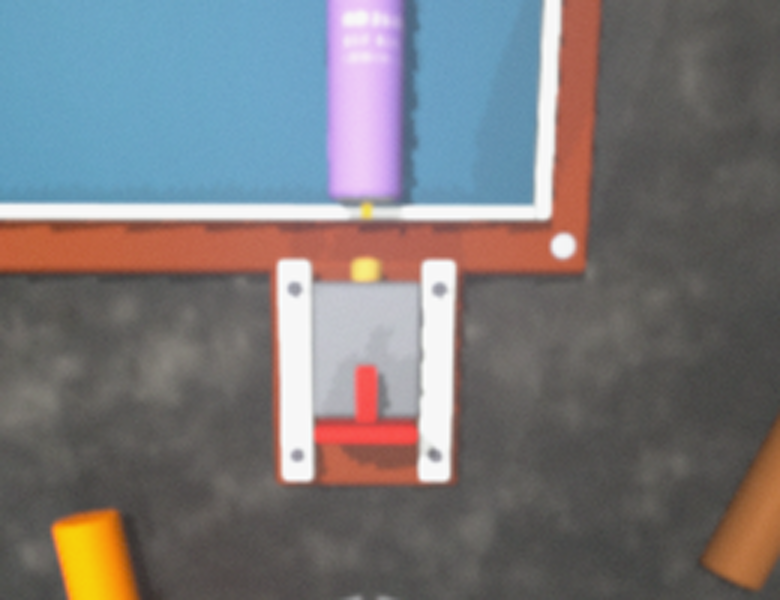

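The cell is centred on the line, with the cell, the line mark and the probe all at crop column 366. The red plate's outer face is at crop row 443. Now I'll lower the closed fingers behind the plate, with the tips above the guide bars.

arm_command(
  deltas=[
    {"translation": [1,-0.04,0.1],"turn": [0,0,0]},
    {"translation": [2,-0.04,0],"turn": [0,0,0]},
    {"translation": [2.8,-0.04,-0.2],"turn": [0,0,0]},
    {"translation": [3.24,-0.04,-0.4],"turn": [0,0,0]},
    {"translation": [3.24,-0.04,-0.4],"turn": [0,0,0]},
    {"translation": [3.24,-0.04,-0.4],"turn": [0,0,0]},
  ],
)

```text
time_s: 13.4
ee_pos: [0.4732, 0.049, 0.0457]
eef_rot: [0.181, 1.57, 3.136]
force: [0.2, -0.0, 0.5]
grip_width: 0.0003
```

```bash
python3 - <<'E'
from m import *
st();go(-.1106,.001,.047)
im=optics.camera('wrist');cv2.imwrite('pics/w14.png',im[:,:,::-1])
E
```

```text
t 13.4 uv [-0.1253  0.0006] z 0.0457 F [ 0.25 -0.04  0.51] g 0.0003
delta [-0.051 -0.014 -0.586] [ 0.009  0.007 -0.001]
```

View pics/w14.png

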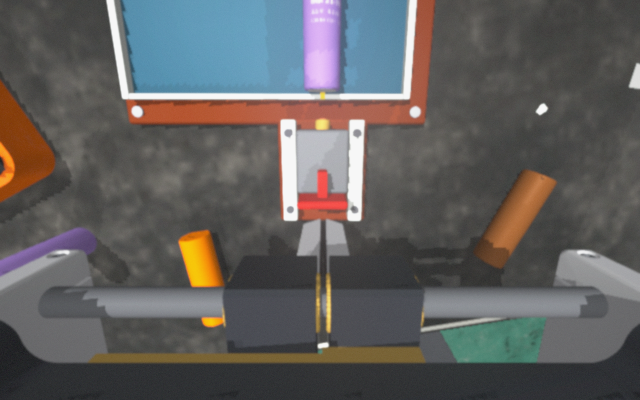

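The fingers sit centred behind the red plate, tips at (322,225) and plate at (322,205). Now I'll push.

arm_command(
  deltas=[
    {"translation": [0,0,-0.2],"turn": [0,0,0]},
    {"translation": [0,0,-0.4],"turn": [0,0,0]},
    {"translation": [0,0,-0.55],"turn": [0,0,0]},
    {"translation": [0,0,-0.65],"turn": [0,0,0]},
    {"translation": [0,0,-0.75],"turn": [0,0,0]},
    {"translation": [0,0,-0.85],"turn": [0,0,0]},
    {"translation": [0,0,-0.95],"turn": [0,0,0]},
    {"translation": [0,0,-1.05],"turn": [0,0,0]},
    {"translation": [0,0,-1.1],"turn": [0,0,0]},
    {"translation": [0,0,-1.1],"turn": [0,0,0]},
  ],
)

```text
time_s: 14.28
ee_pos: [0.4996, 0.0441, 0.046]
eef_rot: [-0.045, 1.571, 2.911]
force: [-1.8, 1.2, 1.9]
grip_width: 0.0003
```

```bash
python3 - <<'E'
from m import *
st()
im=optics.camera('wrist');cv2.imwrite('pics/w15.png',im[:,:,::-1])
a=im[20:270,220:430,::-1];cv2.imwrite('pics/w15c.png',cv2.resize(a,None,fx=2.4,fy=2.4,interpolation=cv2.INTER_CUBIC))
E
```

```text
t 14.2833 uv [-0.0984  0.0007] z 0.046 F [-1.78  1.2   1.94] g 0.0003
```

View pics/w15c.png

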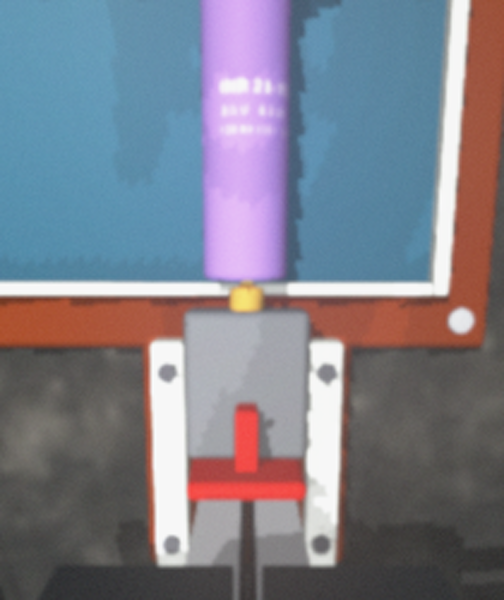

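The slide is moving and the probe, at crop (246,297), is nearly touching the cell end at (245,280). I'll continue to the stop.

arm_command(
  deltas=[
    {"translation": [0,0,-0.08],"turn": [0,0,0]},
    {"translation": [0,0,-0.16],"turn": [0,0,0]},
    {"translation": [0,0,-0.24],"turn": [0,0,0]},
    {"translation": [0,0,-0.3],"turn": [0,0,0]},
    {"translation": [0,0,-0.3],"turn": [0,0,0]},
  ],
)

```text
time_s: 14.75
ee_pos: [0.5057, 0.0429, 0.0457]
eef_rot: [0.095, 1.567, 3.052]
force: [-11.5, 1.6, 8.5]
grip_width: 0.0007
```

```bash
python3 - <<'E'
from m import *
st()
E
```

```text
t 14.75 uv [-0.0922  0.0007] z 0.0457 F [-11.45   1.63   8.53] g 0.0007
```

arm_command(
  deltas=[
    {"translation": [0,0,-0.05],"turn": [0,0,0]},
    {"translation": [0,0,-0.1],"turn": [0,0,0]},
    {"translation": [0,0,-0.1],"turn": [0,0,0]},
  ],
)

```text
time_s: 15.0
ee_pos: [0.506, 0.0429, 0.0455]
eef_rot: [0.099, 1.562, 3.055]
force: [-30.4, 5.8, 22.9]
grip_width: 0.0009
```

```bash
python3 - <<'E'
from m import *
st()
im=optics.camera('wrist');cv2.imwrite('pics/w16.png',im[:,:,::-1])
a=im[20:270,220:430,::-1];cv2.imwrite('pics/w16c.png',cv2.resize(a,None,fx=2.4,fy=2.4,interpolation=cv2.INTER_CUBIC))
E
```

```text
t 15.0 uv [-0.092   0.0007] z 0.0455 F [-30.43   5.76  22.93] g 0.0009
```

View pics/w16c.png

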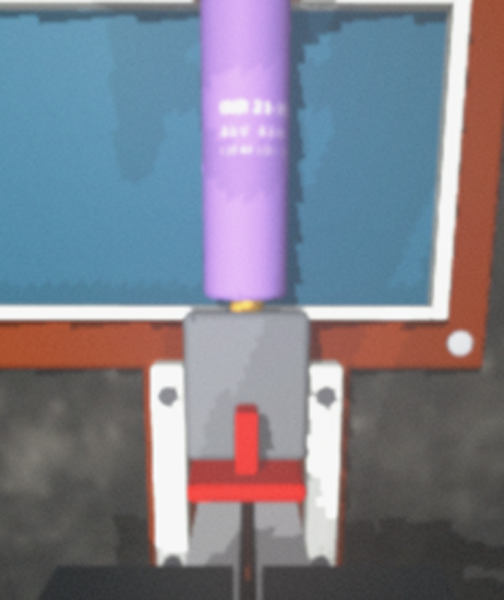

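The force rose to 30 N while the slide moved only 0.2 mm, so it is at its stop, and the probe is compressed against the cell. I'll back off and check.

arm_command(
  deltas=[
    {"translation": [0,0,0.2],"turn": [0,0,0]},
    {"translation": [0,0,0.6],"turn": [0,0,0]},
    {"translation": [-0.3,0,1],"turn": [0,0,0]},
    {"translation": [-1.3,0,1.2],"turn": [0,0,0]},
    {"translation": [-2.6,0,1],"turn": [0,0,0]},
    {"translation": [-3.8,0,0.2],"turn": [0,0,0]},
    {"translation": [-4,0,0],"turn": [0,0,0]},
    {"translation": [-4,0,0],"turn": [0,0,0]},
    {"translation": [-4,0,0],"turn": [0,0,0]},
  ],
)

```text
time_s: 15.8
ee_pos: [0.509, 0.0422, 0.145]
eef_rot: [0.32, 1.57, -3.007]
force: [-1.4, -0.0, 0.4]
grip_width: 0.0006
```

```bash
python3 - <<'E'
from m import *
st()
c=optics.get_calibration('wrist');im=optics.camera('wrist');cv2.imwrite('pics/w17.png',im[:,:,::-1])
a=im[20:220,200:460,::-1];cv2.imwrite('pics/w17c.png',cv2.resize(a,None,fx=3,fy=3,interpolation=cv2.INTER_CUBIC))
m=measure(c,im)
for k in m: print(k,uv(m[k][0]).round(4))
t=optics.camera('top');cv2.imwrite('pics/top2.png',t[:,:,::-1])
a=cv2.imread('pics/top0.png')[120:300,140:440];b=t[120:300,140:440,::-1]
cv2.imwrite('pics/cmp.png',np.vstack([cv2.resize(x,None,fx=1.65,fy=1.65) for x in(a,b)]))
E
```

```text
t 15.8 uv [-0.0889  0.0006] z 0.145 F [-1.43 -0.02  0.36] g 0.0006
line px [236.7 249.2] n 181 c [0.4634 0.1468] ang -1.46 size [0.0083 0.0314] box [230. 237.] [241. 263.]
cell px [322. 100.] n 1731 c [0.5987 0.0261] ang -11.22 size [0.0708 0.0216] box [310.  60.] [334. 140.]
red px [263.   39.5] n 78 c [0.6522 0.0649] ang 79.39 size [0.0097 0.0096] box [257.  33.] [269.  46.]
line [-0.1531  0.0949]
cell [0.0023 0.0014]
red [0.0476 0.0495]
```

View pics/w17c.png

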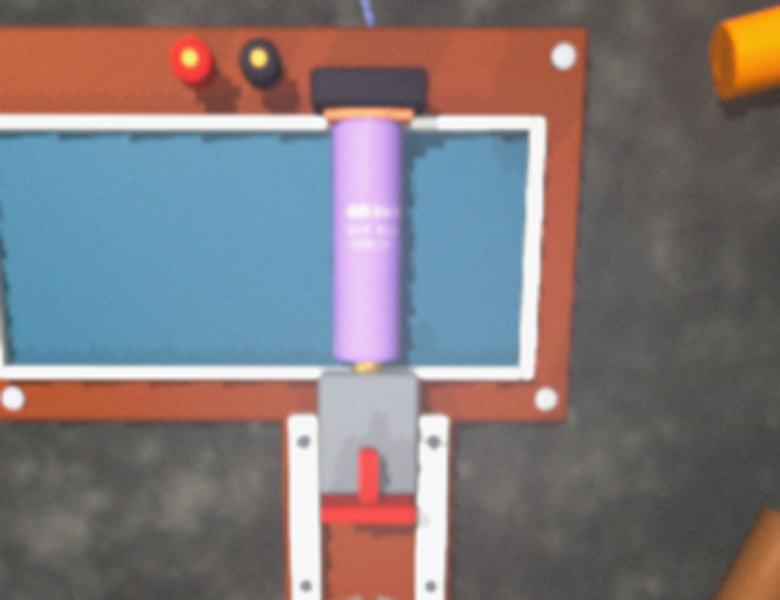

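View pics/cmp.png

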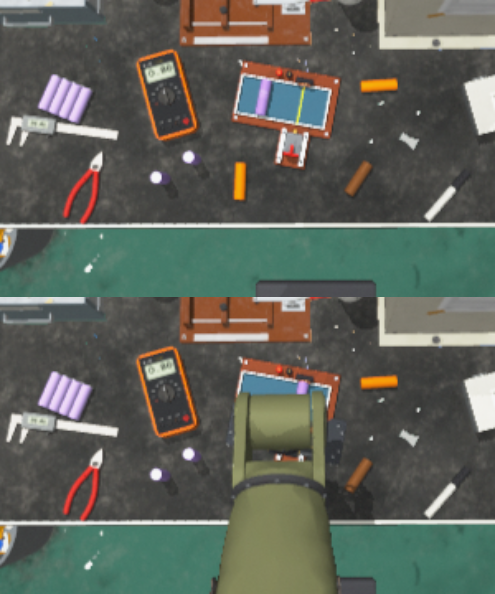

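The cell touches the fixed contact, its axis at column 367 against 369 for the contact centre. The probe presses on its near end, and everything else in view is where it was. Handing in.

```bash
python3 -c "
from h import *
st();print(ctrl.hand_in())"
```

```text
t 15.9 uv [-0.0896  0.0006] z 0.1443 F [-0.04 -0.14 -0.59] g 0.0007
the job is handed in; nothing more can be done
None
```

The purple cell now rests on the yellow line between the two contacts, and the contact slide is pushed home with its probe on the end of the cell. I handed the job in at 15.9 s of the 72 s allowed.

- **Rolling:** I rolled the cell about 72 mm with seven light pushes of the closed fingertips on its top. It advanced about half as far as the tips, as a rolling cell should. In two strokes the tips ran off the leading side early, which only shortened those strokes.
- **Cell position:** The last wrist image put the cell's axis about 0.3 mm from the line and within 1 mm of the contact's centre. The cell looked square in the lane and was touching the fixed contact.
- **Slide:** With the cell at rest and let go, I pushed the red plate until the force rose to about 30 N along the push, with only 0.2 mm more movement, so I took it to be at its stop. The image taken after backing off shows the probe pressing on the end of the cell.
- **Other objects:** Before-and-after top views show the spare cells, the pack and the marker unmoved. The arm hid part of the second view, including one of the orange look-alikes near the slide. I never picked out the tweezers in a picture, so I did not check them.
- **Clearance:** At hand-in the gripper was clear of everything and read no contact force.

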